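Home the simulator's range lever and click it out to the third notch

TASK

Set the range of the grey signal simulator: with the fingers closed or open but never pinching, gently push its wide T-shaped lever all the way home, towards the low steel block at one end of its slot, then push it back the other way through three clicks, counting them by feel, so that it rests in the third notch (the home position is not counted). Then take the hand away. Leave the short trim slider on the same panel and all the loose things as they are.

Things in the scene. Friction and masses are not known exactly. Their poses are not given: they have to be found in the camera images.
- simulator: grey box fixed to the table, bare metal panel on top: 260 (its x) x 320 (its y) x 70 mm high. Origin: centre of its underside; z up; +y is the way the wide lever moves away from home; at zero yaw x points away from the robot. Lever slot along y at x = -35, y = -56 to 56 mm. Steel home block 30 x 12 mm, 10 mm high, at x = -35, y = -57 mm. Sockets 4 mm high along x = -113 mm.
- lever_bar (a point): centre of the crossbar of the wide black T-shaped lever: bar 100 mm along the simulator's x, 16 mm thick along its y, 14 to 46 mm above the panel (this point: 30 mm above it, 100 mm above the table), on a narrow stem. It only slides along the simulator's y. At least 40 mm is free along y on either side of it, but for the low home block.
- lever (a joint): travel of the wide lever in m: 0 at the home stop, growing along the simulator's +y to 0.090; its bar's y there is this minus 0.045. Starts at 0.055 to 0.090. Notches every 15 mm: home 0, first click 0.015, second 0.030, third 0.045, then on to 0.090. Leaving a notch takes about 7 N at most; past half-way it snaps into the next by itself.
- trim (a joint): travel of the short trim slider (0 to 0.050 m along the simulator's +y), to be left as it is; it has no clicks and slides at about 1.5 N
- trim_top (a point): top of the short trim slider's small black cap (16 x 10 mm, 21 mm above the panel), whose slot runs along the simulator's y at x = +80 mm, beyond the wide lever
- relay: small clear plug-in relay, 30 x 18 x 34 mm, standing loose on the simulator's panel near the far right corner; a bystander. Origin: centre of its underside
- tin: round aluminium screw tin, 48 mm across, 24 mm high, standing loose on the panel near the far left corner; a bystander. Origin: centre of its underside
- screwdriver: screwdriver about 190 mm long, lying on the table just beyond the simulator; a bystander. Origin: on the table under the middle of its length
- meter: hand-held meter, 155 x 78 x 42 mm, lying on the table right of the simulator; a bystander. Origin: centre of its underside
- jar: small clear jar, 52 mm across, 62 mm high, on the table left of the simulator; a bystander. Origin: centre of its underside
- mug: white mug, 76 mm across, 85 mm high, on the table beyond the simulator, right; a bystander. Origin: centre of its underside
- contactor: block-shaped switching device, 60 x 45 x 68 mm, on the table left of the simulator, nearer the robot than the jar; a bystander. Origin: centre of its underside

How it is judged:
By the outcome, as a careful person would: the job done as asked, in the order asked, and still so for the second after the job is handed in, with the robot touching nothing.
It also fails if it takes over 53 s, if anything falls off the work surface, if the arm or the gripper's body presses on something with over 40 N, if the wrist force passes 120 N, or if a joint passes its speed limit or range.

ROBOT

A 6-joint arm with a two-finger parallel gripper is mounted at the origin on the work surface. World frame = base frame: x ahead of the robot, y to its left, z up, the work surface at z = 0. Lengths are in mm, angles in rad, forces in N, time in s.
With the tool pointing down it reaches from about 425 to 925 mm from the base axis. Payload 12.5 kg.
Tool frame: the origin (TCP) lies on the centre line of the jaws, within the pads' length; the fingertips stand robot.tips_ahead ahead of it and the grasp point (between the pads) lies 6 mm ahead of it (robot.tips_ahead is the distance from the TCP to the fingertips, in mm); z points along the fingers, y is the direction in which the jaws open and shut (so a half turn about z gives the same grasp; the last joint's range is limited). The gripper opens to 85 mm and grips with 20 to 120 N. Pads are 22 mm wide; open, the fingers measure 114 mm over their backs; the gripper's body (76 mm by 85 mm) begins 54 mm behind the grasp point. The pads swing forward as they close: fully open they stand 13 mm farther back than shut.
Start: joints at [-1.361, 0.491, 1.559, -0, 1.092, -0.106], TCP at [194.133, -594.1, 256.327] pointing down, gripper open.
Joint ranges: [-3.1, 3.1], [-0.84, 2.19], [0.05, 2.79], [-1.13, 4.28], [0.06, 2.93], [-2.69, 2.69]. Speed limits (rad/s): [2.22, 2.22, 2.79, 3.14, 3.14, 3.14].

INTERFACE

Orientations are given as [roll, pitch, yaw] about the fixed x, y, z axes, in that order (R = Rz(yaw) Ry(pitch) Rx(roll)).
In Python, from workcell import sensors, eyes, order, robot gives the robot as it stands. The module is installed in compiled form; this text tells all that it offers.
- The arm moves only by the tool servo_tool, never from a script. Its argument "deltas" is a list of rows, each a list of 7 numbers: the shift along the tool's x, y, z in cm, then the turn, a rotation vector about the tool's x, y, z in degrees, then the opening, from 0 (shut) to 1 (fully open). A call has 1 to 20 rows; each row shifts and turns the pose as measured when the row begins, along the tool's axes as they then stand; what a row does not reach is not made up. A row lasts 1/10 s, in which the tool goes at most 50 mm and 8.59 degrees, less where a joint would pass 70% of its speed; a pose out of reach is approached as far as the arm can. A call is refused whole if a number of a shift passes 5 or a number of a turn 8.59, either way. A call with a gripper value outside its range is refused whole. The fingers move at their own pace and stop on an object; "grip_force" is the grip in N (left out, the last holds). Time passes only in rows, so rows that do not move let the fingers close. It gives the time, the measured TCP pose, the force and the opening at its end, in the units of the state.
- sensors.get_state(): the state, without advancing time (a new reading comes with each control period).
- eyes.grab_frame(name): name is "scene" or "top"; returns the picture (384x512x3 uint8, red, green, blue); there is no depth.
- eyes.get_calibration(name): a dict with "K" (3x3 intrinsics, pixels), "k1" (the pictures are not rectified: a ray, as slopes to the right and down, at radius r is drawn at 1 + k1 r^2 times it, then the intrinsics apply), "position" and "attitude" of the camera in the world. Camera axes: x right, y down, z forward; pixel columns grow to the right and rows downward; lengths in mm; the calibration is good to about 2 mm. A picture is of the moment at which its call begins. get_calibration takes no time and is no camera call.
- order.close_job(): hands the job in, once; it reports no verdict.
The state is a dict: "t": time; "qpos": joint angles; "joint_vel": joint speeds; "tau": joint torques, N m; "eef_pos": TCP position; "tool_rot": TCP orientation; "ft_force": force on the tool from outside, world axes, zero at the start; "moment": the same for the moment, N m; "width": opening from 0.0 (shut) to 1.0 (fully open).
Only numpy, scipy, OpenCV 4.12 (cv2) and the standard library are available. Lean on these libraries where they do the work, as an engineer would, in place of code of your own. Each camera call takes 0.05 s, during which the arm holds its last target.

## Working session

There is one attempt and no reset: what is moved stays moved. The work goes in short steps, Python scripts to look and compute and a tool call to move; the robot and the scene stay as the last step left them, time stands still between calls to the robot, and variables do not carry over. Pictures are saved under pics/ and viewed, and the job is handed in when it is done.

Besides the shell and the picture viewer there is one more tool, called after "Request:" as name([rows], argument=value, ...), one row to a line, values as JSON. servo_tool: Moves the arm, as the interface text tells. Its arguments: {"type":"object","properties":{"deltas":{"type":"array","items":{"type":"array","items":{"type":"number"}}},"grip_force":{"type":"number"}},"required":["deltas"]}

```bash
mkdir -p pics; ls
python3 - <<'E'
from workcell import sensors, eyes, order, robot
import cv2
s=sensors.get_state(); print(s); print(robot.tips_ahead)
for n in("scene","top"):
    c=eyes.get_calibration(n); print(n,c)
    im=eyes.grab_frame(n); cv2.imwrite(f"pics/{n}0.png",im[:,:,::-1])
E
```

```text
pics
{'t': 0.0, 'qpos': array([-1.36063860e+00,  4.91562821e-01,  1.55947030e+00, -7.94818813e-06,
        1.09170053e+00, -1.05610012e-01]), 'joint_vel': array([ 0.00143585,  0.00066514,  0.00060296, -0.00095941, -0.00024398,
       -0.00031966]), 'tau': array([-3.66254637e-03, -6.18458319e+01, -2.61590910e+01, -2.97486977e-04,
        4.12385751e-03,  1.46435696e-05]), 'eef_pos': array([ 194.06205364, -593.89032911,  255.71851773]), 'tool_rot': array([-3.14045727e+00, -1.13266561e-04,  3.15771338e-01]), 'ft_force': array([-0.89500038, -0.05011699, -0.41867708]), 'moment': array([-0.01601028,  0.02130377,  0.01102879]), 'width': 0.9987385053686048}
25.0
scene {'K': array([[381.33630036,   0.        , 258.39447647],
       [  0.        , 381.33630036, 193.28030926],
       [  0.        ,   0.        ,   1.        ]]), 'k1': 0.04016500834039644, 'position': array([1173.17788594, -233.34498604,  689.88917532]), 'attitude': array([-2.36219778e+00, -1.48078998e-03,  1.10358792e+00])}
top {'K': array([[437.54780574,   0.        , 253.68187553],
       [  0.        , 437.54780574, 188.2910289 ],
       [  0.        ,   0.        ,   1.        ]]), 'k1': -0.008292500111313206, 'position': array([ 421.34119521,   20.85872802, 1187.37326267]), 'attitude': array([-2.94607093e+00,  2.70232557e-03, -1.55316353e+00])}
```

View pics/scene0.png

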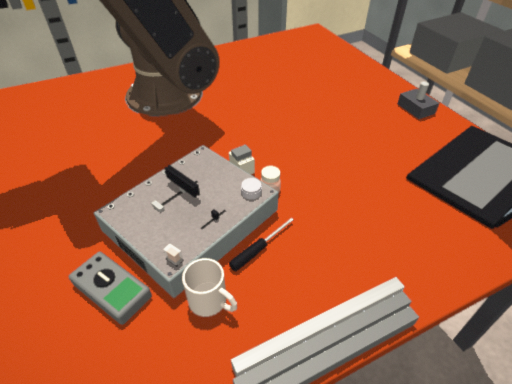

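View pics/top0.png

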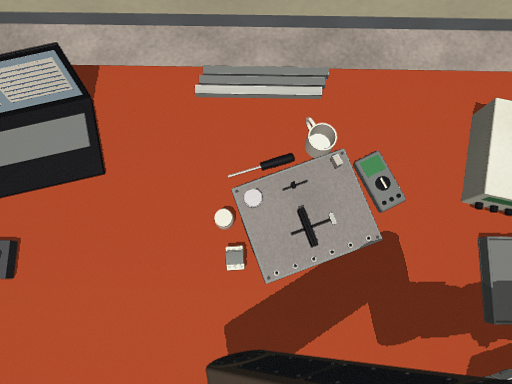

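The top view shows the panel with corners at about (234,189), (346,150), (381,238) and (267,283). The lever is at about (307,227), the home block at about (333,218), and the trim slider at about (293,185). Next I'll measure these more closely.

```bash
cat > h.py <<'E'
import numpy as np, cv2
from scipy.spatial.transform import Rotation as R
from workcell import eyes
def ray(n,uv):
    c=eyes.get_calibration(n);K=c["K"]
    d=np.array([(uv[0]-K[0,2])/K[0,0],(uv[1]-K[1,2])/K[1,1]]);p=d.copy()
    for _ in range(20): p=d/(1+c["k1"]*(p@p))
    return c["position"],R.from_euler("xyz",c["attitude"]).as_matrix()@np.r_[p,1]
def plane(n,uv,z):
    o,d=ray(n,uv); return o+d*(z-o[2])/d[2]
def tri(a,b):
    o1,d1=ray("top",a);o2,d2=ray("scene",b)
    A=np.c_[d1,-d2];s=np.linalg.lstsq(A,o2-o1,rcond=None)[0]
    p,q=o1+s[0]*d1,o2+s[1]*d2
    return (p+q)/2,np.linalg.norm(p-q)
E
python3 - <<'E'
import cv2
a=cv2.imread("pics/top0.png")[140:290,215:395]; cv2.imwrite("pics/topz.png",cv2.resize(a,None,fx=4,fy=4,interpolation=cv2.INTER_CUBIC))
a=cv2.imread("pics/scene0.png")[140:300,85:285]; cv2.imwrite("pics/scenez.png",cv2.resize(a,None,fx=3.5,fy=3.5,interpolation=cv2.INTER_CUBIC))
E
```

```text
(no output)
```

View pics/topz.png

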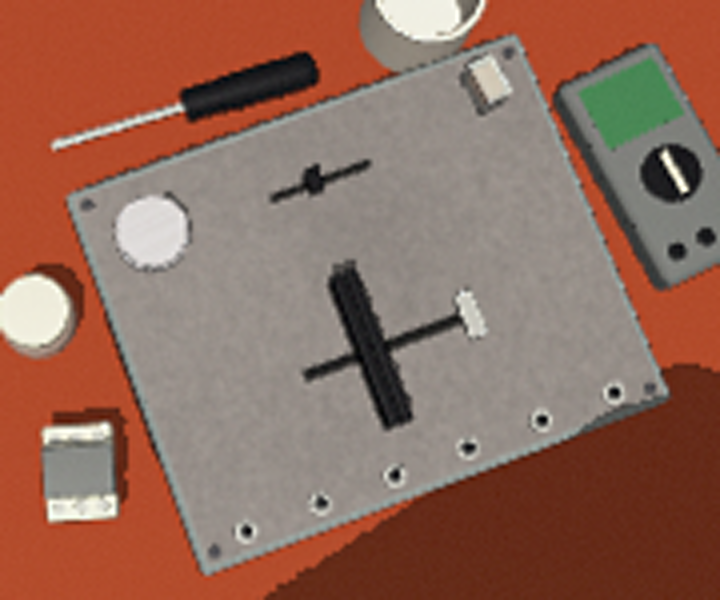

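View pics/scenez.png

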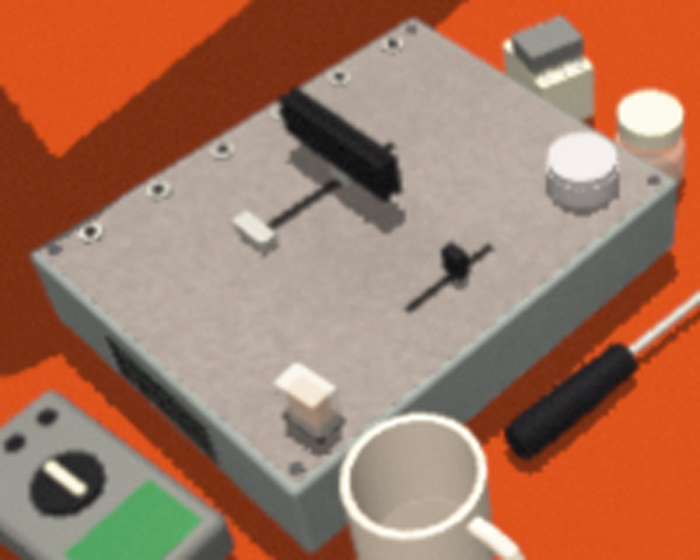

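The zooms show the panel corners, the slot ends, the lever (bar top from (345,265) to (400,425) in the top zoom) and the white home block at (471,313). I'll fit the pose from these.

```bash
cat > fit.py <<'E'
from h import *
T=lambda X,Y:((X+.5)/4-.5+215,(Y+.5)/4-.5+140)
S=lambda X,Y:((X+.5)/3.5-.5+85,(Y+.5)/3.5-.5+140)
loc=np.array([[130,160],[130,-160],[-130,-160],[-130,160]],float)
tp=[(69,196),(519,36),(667,396),(207,573)]
sp=[(677,185),(300,490),(34,257),(412,19)]
A=np.array([plane("top",T(*p),70) for p in tp])[:,:2];B=np.array([plane("scene",S(*p),70) for p in sp])[:,:2]
def rigid(L,W):
    l=L-L.mean(0);w=W-W.mean(0)
    a=np.arctan2((l[:,0]*w[:,1]-l[:,1]*w[:,0]).sum(),(l*w).sum())
    M=np.array([[np.cos(a),-np.sin(a)],[np.sin(a),np.cos(a)]]);t=W.mean(0)-M@L.mean(0)
    return a,t,M,np.round(W-(L@M.T+t),1)
for W in(A,B,(A+B)/2):
    a,t,M,r=rigid(loc,W); print(a,np.degrees(a),t,r.tolist())
f=lambda p:np.round(M.T@(p[:2]-t),1)
print("top local: bar far/near",f(plane("top",T(346,272),116)),f(plane("top",T(397,420),116)))
print("home blk top",f(plane("top",T(471,313),80)),f(plane("scene",S(254,226),80)))
print("scene bar far/near top",f(plane("scene",S(388,163),116)),f(plane("scene",S(290,97),116)))
print("trim",f(plane("top",T(314,178),91)),f(plane("scene",S(457,250),91)))
print("relay,tin",f(plane("top",T(490,80),104)),f(plane("top",T(153,229),94)))
print("slotend",f(plane("top",T(305,375),70)))
print("bar world",M@[-35,0]+t, M)
E
python3 fit.py
```

```text
0.3688322597028775 21.132531829247984 [ 578.59746907 -108.45406749] [[-1.5, -3.1], [-3.7, 0.1], [2.5, 5.1], [2.7, -2.1]]
0.37461711303881073 21.463979510499136 [ 581.1206865  -106.84239024] [[1.2, -4.9], [-5.8, 3.5], [2.8, 3.5], [1.9, -2.1]]
0.3717206361675192 21.298023610316875 [ 579.85907778 -107.64822887] [[-0.2, -4.0], [-4.8, 1.8], [2.6, 4.3], [2.3, -2.1]]
top local: bar far/near [12.5 13.3] [-83.   17.5]
home blk top [-35.8 -57.2] [-36.3 -56.2]
scene bar far/near top [14.  15.1] [-78.9  13.5]
trim [78.8  6.4] [80.  8.]
relay,tin [  97.3 -120.3] [ 83.  114.6]
slotend [-35.3  55.1]
bar world [ 547.24944628 -120.36089709] [[ 0.93170376 -0.36321909]
 [ 0.36321909  0.93170376]]
```

The lever is at local y of about 15, so travel is about 0.060. The tool yaw is already close to the simulator's yaw. I'll approach from above on the +y side with the fingers shut.

Request:
servo_tool([
  [3.4,-2.8,0,0,0,0,0],
  [3.4,-2.8,0,0,0,0,0],
  [3.4,-2.8,0,0,0,0,0],
  [3.4,-2.8,0,0,0,0,0],
  [3.4,-2.8,0,0,0,0,0],
  [3.4,-2.8,0,0,0,0,0],
  [3.4,-2.8,0,0,0,0,0],
  [3.4,-2.8,0,0,0,0,0],
  [3.4,-2.8,0,0,0,0,0],
  [3.4,-2.8,0,0,0,0,0],
  [3.4,-2.8,0,0,0,0,0],
  [3.4,-2.8,0,0,0,0,0],
  [3.4,-2.8,0,0,0,0,0],
  [0,0,0,0,0,-3,0],
], grip_force=40)

```text
t: 1.5
eef_pos: [510.8, -91.8, 253.1]
tool_rot: [-3.136, 0.001, 0.364]
ft_force: [-0.8, -1.3, 0.3]
width: -0.003
```

```bash
cat > go.py <<'E'
import sys,numpy as np
from scipy.spatial.transform import Rotation as R
from workcell import sensors
t=np.array([579.86,-107.65]);a=.372
M=np.array([[np.cos(a),-np.sin(a)],[np.sin(a),np.cos(a)]])
s=sensors.get_state();p=s["eef_pos"]
print("t",s["t"],"local",np.round(M.T@(p[:2]-t),1),"z",p[2].round(1),"rpy",s["tool_rot"].round(3),"F loc",(M.T@s["ft_force"][:2]).round(2),s["ft_force"][2].round(2),"w",s["width"].round(3))
if len(sys.argv)>1:
    x,y,z=map(float,sys.argv[1:4]);g=np.r_[M@[x,y]+t,z]
    Rm=R.from_euler("xyz",s["tool_rot"]);G=R.from_euler("xyz",[np.pi,0,a])
    print("tool cm",(Rm.inv().apply(g-p)/10).round(2),"turn",np.degrees((Rm.inv()*G).as_rotvec()).round(2))
E
python3 go.py -35 50 250
```

```text
Traceback (most recent call last):
  File "go.py", line 7, in <module>
    print("t",s["t"],"local",np.round(M.T@(p[:2]-t),1),"z",p[2].round(1),"rpy",s["tool_rot"].round(3),"F loc",(M.T@s["ft_force"][:2]).round(2),s["ft_force"][2].round(2),"w",s["width"].round(3))
                                                                                                                                                                             ^^^^^^^^^^^^^^^^
AttributeError: 'float' object has no attribute 'round'
```

```bash
sed -i 's/s\["width"\].round(3)/round(s["width"],3)/' go.py; python3 go.py -35 50 250
```

```text
t 1.5 local [-58.6  39.8] z 253.1 rpy [-3.136e+00  1.000e-03  3.640e-01] F loc [-1.21 -0.97] 0.31 w -0.003
tool cm [ 2.35 -1.03  0.31] turn [-0.31  0.04 -0.47]
```

Request:
servo_tool([
  [1.2,-0.5,0,-0.3,0,-0.5,0],
  [1.2,-0.5,0,0,0,0,0],
  [0,0,3,0,0,0,0],
  [0,0,3,0,0,0,0],
  [0,0,3,0,0,0,0],
  [0,0,0,0,0,0,0],
])

```text
t: 2.1
eef_pos: [531.8, -70.6, 160.3]
tool_rot: [3.142, -0.0, 0.376]
ft_force: [-0.9, -0.1, -0.3]
width: -0.002
```

```bash
python3 go.py -35 50 118
python3 - <<'E'
from h import *
a=eyes.grab_frame("scene")[100:300,85:285,::-1];b=eyes.grab_frame("top")[120:300,215:395,::-1]
cv2.imwrite("pics/s1.png",cv2.resize(a,None,fx=3,fy=3));cv2.imwrite("pics/t1.png",cv2.resize(b,None,fx=3,fy=3))
E
```

```text
t 2.1 local [-31.3  52. ] z 160.3 rpy [ 3.142 -0.     0.376] F loc [-0.87  0.26] -0.3 w -0.002
tool cm [-0.37  0.2   4.23] turn [ 0.   -0.01  0.25]
```

View pics/s1.png

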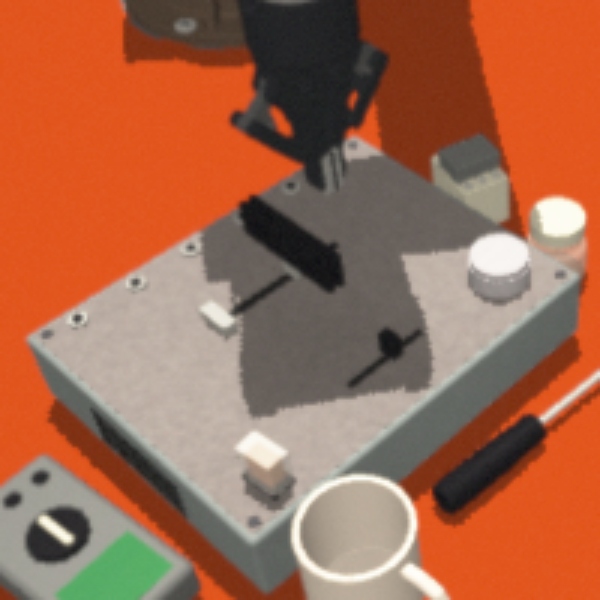

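View pics/t1.png

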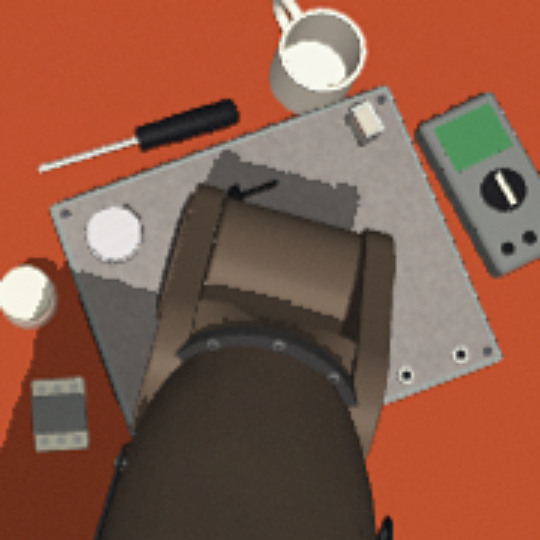

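The scene view shows the fingertips at zoom (332,185), behind the bar on its +y side and clear of everything. I'll descend and approach the bar gently.

Request:
servo_tool([
  [-0.4,0,2,0,0,0,0],
  [0,0,1.5,0,0,0,0],
  [0,0,0.7,0,0,0,0],
  [0,0,0,0,0,0,0],
])

```text
t: 2.6
eef_pos: [533.0, -73.7, 127.0]
tool_rot: [3.133, -0.012, 0.375]
ft_force: [-0.4, -0.9, 0.8]
width: -0.004
```

```bash
python3 go.py -35 37 118
```

```text
t 2.6 local [-31.3  48.7] z 127.0 rpy [ 3.133 -0.012  0.375] F loc [-0.71 -0.73] 0.79 w -0.004
tool cm [-0.38  1.16  0.91] turn [ 0.51 -0.71  0.19]
```

Request:
servo_tool([
  [0,0.4,0,0,0,0,0],
  [0,0.4,0,0,0,0,0],
  [0,0.3,0,0,0,0,0],
  [0,0.3,0,0,0,0,0],
])

```text
t: 3.0
eef_pos: [539.4, -87.5, 130.3]
tool_rot: [3.131, -0.015, 0.375]
ft_force: [-1.7, 3.4, -1.0]
width: -0.001
```

```bash
python3 go.py -35 30 118
```

```text
t 3.0 local [-30.4  33.5] z 130.3 rpy [ 3.131 -0.015  0.375] F loc [-0.36  3.81] -1.04 w -0.001
tool cm [-0.48  0.34  1.23] turn [ 0.59 -0.87  0.19]
```

Contact is felt at y of about 33.5, but the tool drifted up and tilted slightly. I'll back off and correct that.

Request:
servo_tool([
  [-0.2,-0.6,0,0.6,-0.9,0.2,0],
  [-0.2,0,0.6,0,0,0,0],
  [0,0,0.6,0,0,0,0],
  [0,0,0,0,0,0,0],
])

```text
t: 3.4
eef_pos: [533.2, -83.5, 117.7]
tool_rot: [-3.141, 0.001, 0.371]
ft_force: [-0.7, 0.7, 0.0]
width: -0.002
```

```bash
python3 go.py -35 33 118
```

```text
t 3.4 local [-34.7  39.4] z 117.7 rpy [-3.141e+00  1.000e-03  3.710e-01] F loc [-0.44  0.91] 0.01 w -0.002
tool cm [-0.03  0.64 -0.03] turn [-0.01  0.07 -0.05]
```

Request:
servo_tool([
  [0,0.4,0,0,0,0,0],
  [0,0.4,0,0,0,0,0],
  [0,0.4,0,0,0,0,0],
  [0,0.4,0,0,0,0,0],
  [0,0.4,0,0,0,0,0],
])

```text
t: 3.9
eef_pos: [540.8, -103.0, 117.5]
tool_rot: [-3.14, 0.002, 0.372]
ft_force: [-1.7, 4.6, 0.7]
width: 0.002
```

```bash
python3 go.py -35 -20 118
```

```text
t 3.9 local [-34.7  18.5] z 117.5 rpy [-3.14e+00  2.00e-03  3.72e-01] F loc [0.08 4.89] 0.67 w 0.002
tool cm [-0.03  3.85 -0.05] turn [-0.07  0.1  -0.02]
```

Request:
servo_tool([
  [0,0.4,0,0,0,0,0],
  [0,0.4,0,0,0,0,0],
  [0,0.4,0,0,0,0,0],
  [0,0.4,0,0,0,0,0],
])

```text
t: 4.3
eef_pos: [547.2, -119.4, 117.6]
tool_rot: [-3.14, 0.002, 0.371]
ft_force: [0.2, 2.1, 0.8]
width: 0.002
```

```bash
python3 go.py -35 -20 118
```

```text
t 4.3 local [-34.7   0.9] z 117.6 rpy [-3.14e+00  2.00e-03  3.71e-01] F loc [0.91 1.88] 0.81 w 0.002
tool cm [-0.03  2.09 -0.05] turn [-0.07  0.09 -0.05]
```

Request:
servo_tool([
  [0,0.4,0,0,0,0,0],
  [0,0.4,0,0,0,0,0],
  [0,0.4,0,0,0,0,0],
  [0,0.3,0,0,0,0,0],
])

```text
t: 4.7
eef_pos: [553.2, -134.9, 117.6]
tool_rot: [-3.141, 0.001, 0.371]
ft_force: [0.3, 0.8, -0.0]
width: 0.008
```

```bash
python3 go.py -35 -26 118
```

```text
t 4.7 local [-34.7 -15.7] z 117.6 rpy [-3.141e+00  1.000e-03  3.710e-01] F loc [0.6  0.64] -0.05 w 0.008
tool cm [-0.03  1.03 -0.04] turn [-0.06  0.08 -0.04]
```

Request:
servo_tool([
  [0,0.3,0,0,0,0,0],
  [0,0.3,0,0,0,0,0],
])

```text
t: 4.9
eef_pos: [555.7, -141.3, 117.6]
tool_rot: [-3.141, 0.001, 0.371]
ft_force: [-0.3, -0.3, 0.2]
width: -0.0
```

```bash
python3 go.py -35 -26 118
```

```text
t 4.9 local [-34.7 -22.6] z 117.6 rpy [-3.141e+00  1.000e-03  3.710e-01] F loc [-0.41 -0.13] 0.16 w -0.0
tool cm [-0.03  0.34 -0.04] turn [-0.02  0.08 -0.04]
```

Request:
servo_tool([
  [0,0.3,0,0,0,0,0],
  [0,0.3,0,0,0,0,0],
])

```text
t: 5.1
eef_pos: [556.1, -142.7, 117.5]
tool_rot: [-3.132, 0.004, 0.37]
ft_force: [-3.8, 31.5, 11.8]
width: 0.0
```

```bash
python3 go.py -35 -26 118
```

```text
t 5.1 local [-34.9 -24. ] z 117.5 rpy [-3.132  0.004  0.37 ] F loc [ 7.86 30.72] 11.82 w 0.0
tool cm [-0.01  0.19 -0.05] turn [-0.57  0.22 -0.13]
```

A firm stop at y of about -24 (30 N) means the lever is home. I'll back off, lift and check.

Request:
servo_tool([
  [0,-0.8,0,-0.5,0,0,0],
  [0,-0.5,-0.5,0,0,0,0],
  [0,0,-3,0,0,0,0],
  [0,0,-3,0,0,0,0],
  [0,-3,-3,0,0,0,0],
  [0,-4,0,0,0,0,0],
  [0,0,0,0,0,0,0],
])

```text
t: 5.8
eef_pos: [525.9, -63.9, 217.8]
tool_rot: [-3.141, 0.003, 0.369]
ft_force: [-0.6, -0.5, 0.5]
width: -0.002
```

```bash
python3 go.py -35 -80 190
python3 - <<'E'
from h import *
a=eyes.grab_frame("scene")[100:300,85:285,::-1]
cv2.imwrite("pics/s2.png",cv2.resize(a,None,fx=3,fy=3))
E
```

```text
t 5.8 local [-34.3  60.3] z 217.8 rpy [-3.141e+00  3.000e-03  3.690e-01] F loc [-0.74 -0.22] 0.47 w -0.002
tool cm [-1.000e-02  1.404e+01  2.770e+00] turn [-0.04  0.18 -0.18]
```

View pics/s2.png

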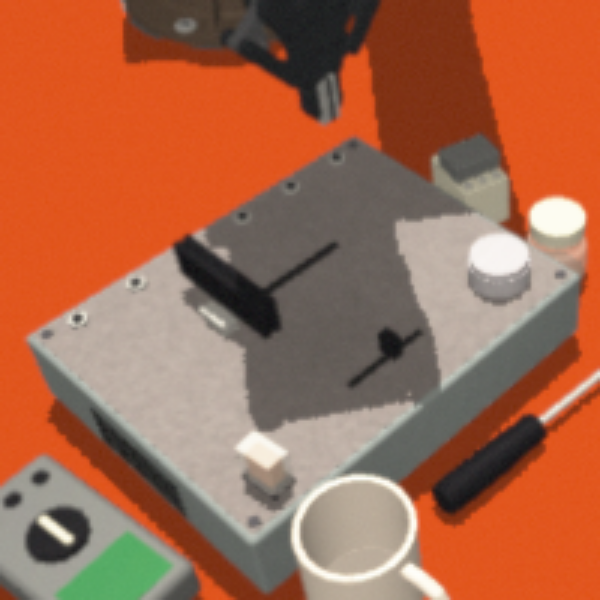

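The lever sits over the home block, with its bar running from zoom (185,245) to (270,320). Now to its -y side.

```bash
cat > bar.py <<'E'
from h import *
import sys
t=np.array([579.86,-107.65]);a=.372
M=np.array([[np.cos(a),-np.sin(a)],[np.sin(a),np.cos(a)]])
def loc(X,Y,z): return (M.T@(plane("scene",((X+.5)/3-.5+85,(Y+.5)/3-.5+100),z)[:2]-t)).round(1)
E
python3 -c "
from bar import *
print(loc(183,240,116),loc(268,298,116))
print('trim',loc(391,340,91))"
```

```text
[-82.  -43.9] [  9.6 -40.1]
trim [83.6  3.9]
```

Request:
servo_tool([
  [0,4,0,0,0,0,0],
  [0,4,0,0,0,0,0],
  [0,4,0,0,0,0,0],
  [0,2.2,1,0,0,0,0],
  [0,0,3,0,0,0,0],
  [0,0,1.5,0,0,0,0],
  [0,0,0,0,0,0,0],
])

```text
t: 6.55
eef_pos: [582.1, -209.9, 162.3]
tool_rot: [3.136, -0.001, 0.368]
ft_force: [0.1, -0.0, 0.7]
width: 0.003
```

```bash
python3 go.py -35 -82 118
```

```text
t 6.55 local [-35.1 -96.1] z 162.3 rpy [ 3.136e+00 -1.000e-03  3.680e-01] F loc [ 0.08 -0.06] 0.74 w 0.003
tool cm [ 0.   -1.44  4.42] turn [ 0.33 -0.05 -0.23]
```

Request:
servo_tool([
  [0,-0.5,2,0.3,0,-0.2,0],
  [0,0,1.5,0,0,0,0],
  [0,0,0.5,0,0,0,0],
  [0,0,0,0,0,0,0],
])

```text
t: 6.95
eef_pos: [581.5, -207.7, 122.5]
tool_rot: [3.139, -0.002, 0.371]
ft_force: [0.6, 0.6, -0.2]
width: 0.0
```

```bash
python3 go.py -35 -68 118
```

```text
t 6.95 local [-34.9 -93.8] z 122.5 rpy [ 3.139e+00 -2.000e-03  3.710e-01] F loc [0.78 0.34] -0.17 w 0.0
tool cm [-0.02 -2.58  0.45] turn [ 0.15 -0.12 -0.09]
```

Request:
servo_tool([
  [0,-0.5,0.4,0.1,-0.1,0,0],
  [0,-0.5,0,0,0,0,0],
  [0,-0.5,0,0,0,0,0],
  [0,-0.3,0,0,0,0,0],
  [0,0,0,0,0,0,0],
])

```text
t: 7.45
eef_pos: [575.3, -189.5, 120.8]
tool_rot: [3.138, -0.003, 0.371]
ft_force: [-0.6, 0.9, -0.9]
width: -0.002
```

```bash
python3 go.py -35 -66 118
```

```text
t 7.45 local [-34.  -74.6] z 120.8 rpy [ 3.138e+00 -3.000e-03  3.710e-01] F loc [-0.25  1.07] -0.87 w -0.002
tool cm [-0.1  -0.86  0.28] turn [ 0.2  -0.15 -0.05]
```

Request:
servo_tool([
  [0,-0.2,0,0,0,0,0],
  [0,-0.2,0,0,0,0,0],
])

```text
t: 7.65
eef_pos: [574.0, -185.7, 121.2]
tool_rot: [3.138, -0.003, 0.371]
ft_force: [-0.2, 0.1, -0.7]
width: 0.001
```

```bash
python3 go.py -35 -66 118
```

```text
t 7.65 local [-33.8 -70.5] z 121.2 rpy [ 3.138e+00 -3.000e-03  3.710e-01] F loc [-0.15  0.17] -0.67 w 0.001
tool cm [-0.12 -0.46  0.32] turn [ 0.23 -0.18 -0.04]
```

Request:
servo_tool([
  [0,-0.2,0,0,0,0,0],
])

```text
t: 7.75
eef_pos: [573.2, -183.7, 121.2]
tool_rot: [3.137, -0.003, 0.371]
ft_force: [-0.9, -1.2, 0.5]
width: 0.0
```

```bash
python3 go.py -35 -66 118
```

```text
t 7.75 local [-33.8 -68.4] z 121.2 rpy [ 3.137e+00 -3.000e-03  3.710e-01] F loc [-1.28 -0.74] 0.47 w 0.0
tool cm [-0.12 -0.25  0.32] turn [ 0.24 -0.18 -0.05]
```

Request:
servo_tool([
  [0,-0.2,0,0,0,0,0],
])

```text
t: 7.85
eef_pos: [572.5, -181.8, 121.3]
tool_rot: [3.137, -0.003, 0.371]
ft_force: [1.4, -6.0, -0.7]
width: -0.001
```

```bash
python3 go.py -35 -66 118
```

```text
t 7.85 local [-33.8 -66.4] z 121.3 rpy [ 3.137e+00 -3.000e-03  3.710e-01] F loc [-0.84 -6.1 ] -0.74 w -0.001
tool cm [-0.12 -0.04  0.33] turn [ 0.25 -0.19 -0.05]
```

Contact is at about -66.4. I expect clicks near -59, -44 and -29.

Request:
servo_tool([
  [0,-0.2,0,0,0,0,0],
])

```text
t: 7.95
eef_pos: [572.0, -180.5, 121.3]
tool_rot: [3.136, -0.004, 0.371]
ft_force: [1.8, -5.4, -1.5]
width: 0.001
```

```bash
python3 go.py
```

```text
t 7.95 local [-33.8 -65. ] z 121.3 rpy [ 3.136 -0.004  0.371] F loc [-0.32 -5.7 ] -1.45 w 0.001
```

Request:
servo_tool([
  [0,-0.2,0,0,0,0,0],
])

```text
t: 8.05
eef_pos: [571.4, -179.0, 121.3]
tool_rot: [3.135, -0.004, 0.371]
ft_force: [1.5, -2.8, -0.8]
width: -0.005
```

```bash
python3 go.py
```

```text
t 8.05 local [-33.8 -63.4] z 121.3 rpy [ 3.135 -0.004  0.371] F loc [ 0.35 -3.19] -0.79 w -0.005
```

Request:
servo_tool([
  [0,-0.2,0,0,0,0,0],
])

```text
t: 8.15
eef_pos: [570.7, -177.3, 121.3]
tool_rot: [3.134, -0.004, 0.371]
ft_force: [-0.1, -1.9, -0.5]
width: -0.004
```

```bash
python3 go.py
```

```text
t 8.15 local [-33.8 -61.6] z 121.3 rpy [ 3.134 -0.004  0.371] F loc [-0.78 -1.69] -0.49 w -0.004
```

Request:
servo_tool([
  [0,-0.2,0,0,0,0,0],
])

```text
t: 8.25
eef_pos: [569.9, -175.3, 121.3]
tool_rot: [3.134, -0.004, 0.371]
ft_force: [-0.3, -0.5, 0.2]
width: -0.001
```

```bash
python3 go.py
```

```text
t 8.25 local [-33.8 -59.4] z 121.3 rpy [ 3.134 -0.004  0.371] F loc [-0.51 -0.35] 0.22 w -0.001
```

Request:
servo_tool([
  [0,-0.2,0,0,0,0,0],
])

```text
t: 8.35
eef_pos: [569.0, -173.0, 121.2]
tool_rot: [3.135, -0.004, 0.371]
ft_force: [-0.1, -1.0, -0.1]
width: 0.001
```

```bash
python3 go.py
```

```text
t 8.35 local [-33.9 -57. ] z 121.2 rpy [ 3.135 -0.004  0.371] F loc [-0.42 -0.9 ] -0.09 w 0.001
```

Request:
servo_tool([
  [0,-0.2,0,0,0,0,0],
])

```text
t: 8.45
eef_pos: [568.1, -170.7, 121.2]
tool_rot: [3.136, -0.004, 0.371]
ft_force: [0.2, -0.1, -0.3]
width: 0.001
```

```bash
python3 go.py -35 -52 118
```

```text
t 8.45 local [-33.9 -54.5] z 121.2 rpy [ 3.136 -0.004  0.371] F loc [ 0.14 -0.13] -0.31 w 0.001
tool cm [-0.11 -0.25  0.31] turn [ 0.35 -0.22 -0.07]
```

Click 1: the force rose and then fell to zero at about -59. Expecting the next notch to bear at about -51.

Request:
servo_tool([
  [0,-0.2,0,0,0,0,0],
])

```text
t: 8.55
eef_pos: [567.2, -168.5, 121.1]
tool_rot: [3.136, -0.004, 0.371]
ft_force: [0.2, 0.6, 0.2]
width: -0.002
```

```bash
python3 go.py
```

```text
t 8.55 local [-33.9 -52.1] z 121.1 rpy [ 3.136 -0.004  0.371] F loc [0.42 0.45] 0.22 w -0.002
```

Request:
servo_tool([
  [0,-0.2,0,0,0,0,0],
])

```text
t: 8.65
eef_pos: [566.6, -166.8, 121.2]
tool_rot: [3.135, -0.004, 0.371]
ft_force: [0.7, -6.1, -1.9]
width: 0.001
```

```bash
python3 go.py
```

```text
t 8.65 local [-33.8 -50.3] z 121.2 rpy [ 3.135 -0.004  0.371] F loc [-1.61 -5.92] -1.89 w 0.001
```

Request:
servo_tool([
  [0,-0.2,0,0,0,0,0],
])

```text
t: 8.75
eef_pos: [566.0, -165.2, 121.2]
tool_rot: [3.134, -0.004, 0.372]
ft_force: [-0.6, -4.5, -1.0]
width: -0.002
```

```bash
python3 go.py
```

```text
t 8.75 local [-33.8 -48.6] z 121.2 rpy [ 3.134 -0.004  0.372] F loc [-2.25 -3.97] -0.98 w -0.002
```

Request:
servo_tool([
  [0,-0.2,0,0,0,0,0],
])

```text
t: 8.85
eef_pos: [565.3, -163.4, 121.2]
tool_rot: [3.134, -0.004, 0.371]
ft_force: [-0.1, -1.8, -1.0]
width: 0.003
```

```bash
python3 go.py
```

```text
t 8.85 local [-33.9 -46.6] z 121.2 rpy [ 3.134 -0.004  0.371] F loc [-0.71 -1.65] -1.04 w 0.003
```

Request:
servo_tool([
  [0,-0.2,0,0,0,0,0],
])

```text
t: 8.95
eef_pos: [564.5, -161.3, 121.1]
tool_rot: [3.134, -0.004, 0.371]
ft_force: [-0.3, -1.5, -1.1]
width: -0.002
```

```bash
python3 go.py
```

```text
t 8.95 local [-33.9 -44.4] z 121.1 rpy [ 3.134 -0.004  0.371] F loc [-0.85 -1.32] -1.06 w -0.002
```

Request:
servo_tool([
  [0,-0.2,0,0,0,0,0],
])

```text
t: 9.05
eef_pos: [563.5, -159.1, 121.1]
tool_rot: [3.134, -0.004, 0.371]
ft_force: [0.5, -0.5, 0.7]
width: 0.003
```

```bash
python3 go.py -35 -37 118
```

```text
t 9.05 local [-33.9 -42. ] z 121.1 rpy [ 3.134 -0.004  0.371] F loc [ 0.31 -0.67] 0.75 w 0.003
tool cm [-0.11 -0.5   0.31] turn [ 0.41 -0.23 -0.05]
```

Click 2 came at about -43. The third notch should bear at about -36 and snap at about -29.

Request:
servo_tool([
  [0,-0.2,0,0,0,0,0],
  [0,-0.2,0,0,0,0,0],
])

```text
t: 9.25
eef_pos: [561.8, -154.5, 121.1]
tool_rot: [3.135, -0.004, 0.371]
ft_force: [-0.7, 0.3, -0.1]
width: -0.0
```

```bash
python3 go.py
```

```text
t 9.25 local [-33.9 -37.1] z 121.1 rpy [ 3.135 -0.004  0.371] F loc [-0.55  0.53] -0.15 w -0.0
```

Request:
servo_tool([
  [0,-0.2,0,0,0,0,0],
])

```text
t: 9.35
eef_pos: [561.2, -152.9, 121.1]
tool_rot: [3.134, -0.004, 0.372]
ft_force: [0.4, -5.3, -2.2]
width: 0.002
```

```bash
python3 go.py
```

```text
t 9.35 local [-33.8 -35.3] z 121.1 rpy [ 3.134 -0.004  0.372] F loc [-1.51 -5.08] -2.22 w 0.002
```

Request:
servo_tool([
  [0,-0.2,0,0,0,0,0],
])

```text
t: 9.45
eef_pos: [560.6, -151.3, 121.1]
tool_rot: [3.133, -0.004, 0.372]
ft_force: [-0.3, -4.1, -0.8]
width: 0.002
```

```bash
python3 go.py
```

```text
t 9.45 local [-33.8 -33.6] z 121.1 rpy [ 3.133 -0.004  0.372] F loc [-1.74 -3.72] -0.76 w 0.002
```

Request:
servo_tool([
  [0,-0.2,0,0,0,0,0],
])

```text
t: 9.55
eef_pos: [559.8, -149.5, 121.1]
tool_rot: [3.133, -0.004, 0.372]
ft_force: [-0.0, -2.2, -0.8]
width: -0.003
```

```bash
python3 go.py
```

```text
t 9.55 local [-33.9 -31.7] z 121.1 rpy [ 3.133 -0.004  0.372] F loc [-0.8 -2. ] -0.79 w -0.003
```

Request:
servo_tool([
  [0,-0.2,0,0,0,0,0],
])

```text
t: 9.65
eef_pos: [559.0, -147.4, 121.1]
tool_rot: [3.133, -0.004, 0.372]
ft_force: [-0.0, -0.1, -0.5]
width: -0.002
```

```bash
python3 go.py
```

```text
t 9.65 local [-33.9 -29.5] z 121.1 rpy [ 3.133 -0.004  0.372] F loc [-0.05 -0.04] -0.52 w -0.002
```

Request:
servo_tool([
  [0,-0.2,0,0,0,0,0],
])

```text
t: 9.75
eef_pos: [558.1, -145.2, 121.1]
tool_rot: [3.133, -0.004, 0.372]
ft_force: [-0.8, 0.1, -0.2]
width: 0.003
```

```bash
python3 go.py
```

```text
t 9.75 local [-33.9 -27.1] z 121.1 rpy [ 3.133 -0.004  0.372] F loc [-0.66  0.39] -0.24 w 0.003
```

Request:
servo_tool([
  [0,-0.1,0,0,0,0,0],
  [0,0,0,0,0,0,0],
])

```text
t: 9.95
eef_pos: [557.5, -143.5, 121.0]
tool_rot: [3.134, -0.004, 0.372]
ft_force: [-0.5, 0.0, 0.3]
width: -0.0
```

```bash
python3 go.py -35 -60 118
```

```text
t 9.95 local [-33.9 -25.2] z 121.0 rpy [ 3.134 -0.004  0.372] F loc [-0.43  0.22] 0.32 w -0.0
tool cm [-0.11  3.47  0.33] turn [ 0.42 -0.22 -0.01]
```

Click 3 is done and the finger is free. I'll back away in -y, then lift and retreat.

Request:
servo_tool([
  [0,1,0,0,0,0,0],
  [0,1.5,0,0,0,0,0],
  [0,0.5,-1,0,0,0,0],
  [0,0,-3,0,0,0,0],
  [0,0,-4,0,0,0,0],
  [0,0,-4,0,0,0,0],
  [0,4,-2,0,0,0,0],
  [-2,4,0,0,0,0,0],
  [-2,4,0,0,0,0,0],
  [-2,4,0,0,0,0,0],
  [-2,4,0,0,0,0,0],
  [-2,4,0,0,0,0,0],
  [-2,4,0,0,0,0,0],
  [0,0,0,0,0,0,0],
  [0,0,0,0,0,0,0],
])

```text
t: 11.45
eef_pos: [555.0, -497.9, 279.4]
tool_rot: [3.128, -0.007, 0.367]
ft_force: [-0.7, 0.5, -0.3]
width: -0.002
```

```bash
python3 go.py
python3 - <<'E'
from h import *
a=eyes.grab_frame("scene")[100:300,85:285,::-1]
cv2.imwrite("pics/s3.png",cv2.resize(a,None,fx=3,fy=3))
a=eyes.grab_frame("top")[140:290,215:395,::-1]; cv2.imwrite("pics/t3.png",cv2.resize(a,None,fx=4,fy=4,interpolation=cv2.INTER_CUBIC))
E
```

```text
t 11.45 local [-165.  -354.6] z 279.4 rpy [ 3.128 -0.007  0.367] F loc [-0.5   0.69] -0.29 w -0.002
```

View pics/s3.png

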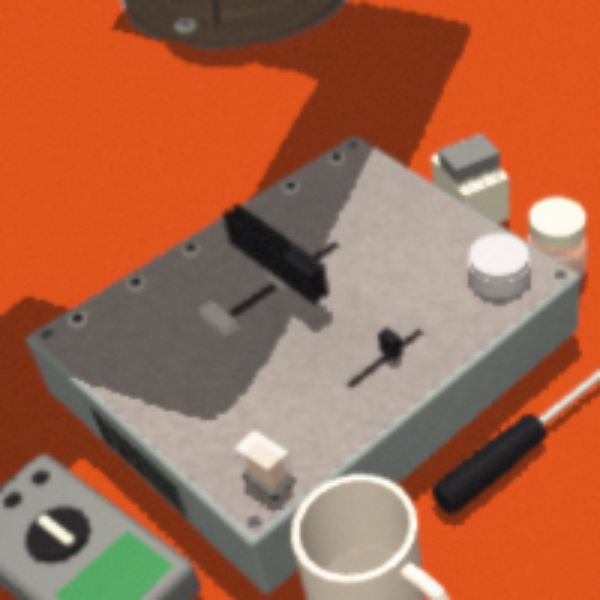

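View pics/t3.png

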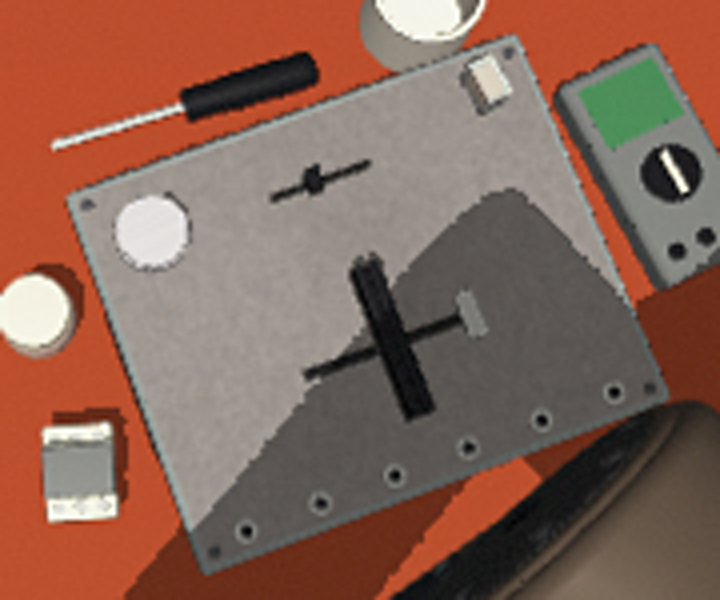

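The bar now runs from (368,263) to (420,413) in the top zoom. It started at (346,272) to (397,420). The trim slider (314,178), tin, relay and the other things have not moved.

```bash
python3 -c "
from bar import *
T=lambda X,Y:((X+.5)/4-.5+215,(Y+.5)/4-.5+140)
f=lambda X,Y:(M.T@(plane('top',T(X,Y),116)[:2]-t)).round(1)
print('before',f(346,272),f(397,420),'after',f(368,263),f(420,413))
print('scene',loc(235,207,116),loc(322,269,116))
d=cv2.absdiff(cv2.imread('pics/topz.png'),cv2.imread('pics/t3.png')).max(2)
print('trim diff',d[150:210,260:380].max(),'tin',d[185:280,100:200].max(),'relay',d[45:120,455:520].max(),'screwdriver',d[40:160,40:330].max(),'jar/contactor',d[260:530,0:125].max(),'meter',d[40:280,560:].max())
from workcell import order
print(order.close_job())"
```

```text
before [12.5 13.3] [-83.   17.6] after [13.  -1.6] [-83.9   2.8]
scene [-82.8   4. ] [15.7  3.8]
trim diff 12 tin 13 relay 14 screwdriver 15 jar/contactor 15 meter 84
the job is handed in; nothing more can be done
None
```

The wide lever rests in the third notch, and the job is handed in at about 11.5 s on the robot's clock.

- **Home:** with the fingers shut, I pushed the lever home until it met a firm stop at about 30 N. The picture showed it over the steel block.
- **Clicks:** pushing it back from the other side, I felt three separate clicks. Each time the force rose to about 5–6 N and fell to zero, at tool positions about 15 mm apart. I stopped there, backed off and took the hand away.

**Last checks**
- **Lever position:** the top view puts the bar at local y of about 0.6 mm, where 0 is the third notch. It was about 15 mm at the start. The scene view reads about 4 mm, roughly 3 mm off the top view but still nearest the third notch.
- **Trim slider and loose things:** the trim slider, tin, relay, screwdriver, jar and contactor show no change between the before and after top views. I compared the mug only by eye, and it looks unmoved.
- **Meter:** the before/after comparison showed a difference in its region (84, against 12–15 elsewhere). I take this to be the arm's shadow, as the meter looks the same in both pictures and nothing came near it, but I did not check it further.

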